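# Open the filter cover of the studio's bench filter unit

## Robot

A 6-joint arm with a two-finger parallel gripper is mounted at the origin on the work surface. World frame = base frame: x ahead of the robot, y to its left, z up, the work surface at z = 0. Lengths are in mm, angles in rad, forces in N, time in s.
With the tool pointing down it reaches from about 350 to 875 mm from the base axis. Payload 4.2 kg.
Tool frame: the origin (TCP) lies on the centre line of the jaws, within the pads' length; the fingertips stand 22 mm ahead of it and the grasp point (between the pads) lies 3 mm ahead of it (arm.nose_length is the distance from the TCP to the fingertips, in mm); z points along the fingers, x is the direction in which the jaws open and shut, and the axes are right-handed (so a half turn about z gives the same grasp; the last joint's range is limited). The gripper opens to 85 mm and grips with 20 to 120 N. Pads are 22 mm wide; open, the fingers measure 114 mm over their backs; the gripper's body (76 mm by 85 mm) begins 54 mm behind the grasp point. The pads swing forward as they close: fully open they stand 13 mm farther back than shut.
Start: joints at [1.553, 0.385, 0.008, 0, -1.194, -0.259], TCP at [170.767, 601.197, 253.312] pointing down, gripper open.
Joint ranges: [-3.14, 3.14], [-1.21, 2.06], [-1.07, 1.41], [-3.16, 2.05], [-2.99, -0.16], [-3.1, 3.1]. Speed limits (rad/s): [2.79, 2.79, 3.14, 3.14, 3.14, 3.14].

## Interface

Orientations are given as a unit quaternion [x, y, z, w].
In Python, from bench import telemetry, get_image, workorder, nets, arm gives the robot as it stands.
- The arm moves only by the tool apply_moves, never from a script. Its argument "steps" is a list of rows, each an object with "hand": the opening, from 0 (shut) to 1 (fully open); "xyz": the shift along the tool's x, y, z in cm, a list of three; "delta_rot": the turn, a rotation vector about the tool's x, y, z in rad, a list of three. In form: [{"hand": hand, "xyz": [x, y, z], "delta_rot": [wx, wy, wz]}, ...]. A call has 1 to 12 rows; each row is the pose to reach, as a shift and turn from the pose commanded when the call began, along the tool's axes at that moment; what a row does not reach only later rows make up. A row lasts 1/12 s, in which the tool goes at most 41.7 mm and 7.16 degrees, less where a joint would pass 70% of its speed; a pose out of reach is approached as far as the arm can. A call with a gripper value outside its range is refused whole. The fingers move at their own pace and stop on an object; the grip force is fixed at half the most. Time passes only in rows, so rows that repeat a pose let the fingers close. It gives the time, the measured TCP pose, the force and the opening at its end, in the units of the state.
- telemetry.read_state(): the state, without advancing time (a new reading comes with each control period).
- get_image(name): name is "side" or "top"; returns a dict with "frame" (480x640x3 uint8, blue, green, red), "fx", "fy", "cx", "cy" (pixels), "origin" and "orientation" of the camera in the world. Camera axes: x right, y down, z forward; pixel columns grow to the right and rows downward; lengths in mm; the calibration is good to about 2 mm. A picture is of the moment at which its call begins. There is no depth.
- workorder.job_done(): hands the job in, once; it reports no verdict.
Trained networks look in a picture, given as the dict that the camera call returned (one of the last four; its "shot" number tells which), for a name from the list of things; names that differ only in an ending like _2 or _b are one class to them, and where a whole thing is asked for, a point or a joint stands for the part that bears it (a point fixed in the world has none). Each returns a list of dicts, best first, with "confidence" (0 to 1); they miss things now and then, are a little off and sometimes report something else, mostly with a low value. They report only what shows in the picture. A call takes as long as a camera call. They do not tell look-alikes from the thing itself.
- nets.recognise(picture, label): "xyz" ([x, y, z] in mm, in world coordinates, good to about 4 mm: the middle of the surface that is visible of it).
- nets.outline_of(picture, label): "pixels" (480x640 bool, what is visible of it).
- nets.pinpoint(picture, label): "xyz" ([x, y, z] in mm, in world coordinates, good to about 4 mm: a listed point, or the origin of a listed thing).
The state is a dict: "clock": time; "joints": joint angles; "joint_vel": joint speeds; "joint_efforts": joint torques, N m; "position": TCP position; "ee_rot": TCP orientation; "contact_force": force on the tool from outside, world axes, zero at the start; "wrist_torque": the same for the moment, N m; "gripper_width": finger opening in mm.
Only numpy, scipy, OpenCV 4.12 (cv2) and the standard library are available. Lean on these libraries where they do the work, as an engineer would, in place of code of your own. Each camera call takes 0.05 s, during which the arm holds its last target.

## Task

Press the red snap tab on the grey filter unit all the way in, then push the blue cover along its rails, over the sunken tab, until the whole white filter lies open and the cover rests flat on the other half of the unit. Only press and push: do not lift the cover, and leave the jars and other things on the table where they stand.

Things in the scene. Friction and masses are not known exactly. Their poses are not given: they have to be found in the camera images.
- unit: Grey filter unit fixed to the table, 290 (x) x 140 (y) mm, flat deck top 45 mm high, turned anyhow from 45 to 132 deg. Origin: centre of its underside; z up; +x is the way the cover slides off. Black side rails 12 mm high on the deck, inner faces y +-58, all along. Black corner stops behind the cover, 6 mm high, x -144.5..-134.5, y +-(38..54). Mm in its frame; heights above the deck unless said.
- filter_mid (a point): Fixed on the unit, unit x = -75 mm, at deck height: middle of the white pleated filter, hidden under the cover at the start. The filter opening spans x +-50, y +-44 mm from here, its face 3 mm below the deck. Axes as the unit's.
- end_stop (a point): Fixed on the unit: middle of the face of the black end stop, unit x = 137 mm, y 0, at deck height; the stop is 8 mm high. The plain deck from unit x -13 mm to this stop (the tab is in it) is where the pushed cover comes to lie.
- cover: Loose blue cover, 120 to 260 g, 115 (x) x 112 (y) mm, 2 mm play to each rail, axes as the unit's. Origin: centre of its underside. On 4 mm skids; plate 4..10 mm above the deck. Starts over the filter, origin at unit x -75, front edge 2 mm from the tab that blocks it. Slides with 0.3 to 3 N. Filter fully open once its origin passes unit x +40 mm; against the end stop it is at +79.5.
- cover_rib (a point): Middle of the rear (-x) face of the upright blue rib on the cover's rear edge, 22 mm above the cover's underside (deck): the place to push, towards unit +x. The rib is 10 mm thick (x), 80 mm wide (y), 10 to 30 mm above the deck; its rear face is the cover's rear edge, 57.5 mm behind the cover's origin. Behind it, between the corner stops, is free.
- tab_top (a point): Middle of the press face on top of the red snap tab (moves with it), unit x 8.5 mm, y 0, 26 mm ahead of the cover's front edge at the start. The tab is 38 (x) x 26 (y) mm, unit x -15.5..22.5; when out its top is 12 mm above the deck (57 above the table). Axes as the unit's.
- tab (a joint): Snap tab: how far it is pressed down, m. 0 = out (0 to 1.5 mm at the start), 0.010 = all the way in, on its stop, top then 2 mm above the deck. Needs about 3 N and stays where it is left. The cover passes over it once it is beyond 0.008.
- jar_yellow: Bystander: paint jar with yellow cap, 56 mm across, 70 mm high, loose, beside one long side of the unit, about 115 mm from its centre line. Origin: centre of its underside.
- jar_green: Bystander: like it, with green cap, at the other long side.
- squeeze: Bystander: orange squeeze bottle, 54 mm across, 150 mm high, loose. Origin: centre of its underside.
- mug: Bystander: white mug, 80 mm across, 90 mm high, loose. Origin: centre of its underside.
- brush: Bystander: paint brush lying on the table to the right. Origin: its underside, near mid-length.
- spare: Bystander: spare filter in a brown carton, 100 x 90 x 20 mm, loose. Origin: centre of its underside.
- pot_red: Bystander: paint pot with red cap, 66 mm across, 80 mm high, loose. Origin: centre of its underside.
Not all that is in view belongs to the job. Several things have the shape of the cover; the one meant has the colours described above.

How it is judged (in metres and radians):
On the way, in this order (a step that is already met when the one before it is completed fails the run):
1. the tab is pressed all the way in (beyond 8.5 mm) while the cover is still on its seat (value of joint tab above 0.0085 m and x of cover in the frame of unit below -0.06 m), for 0.1 s.
2. the cover has been slid along its rails clear of the filter (x of cover in the frame of unit above 0.04 m and y of cover in the frame of unit between -0.01 and 0.01 m and z of cover in the frame of unit between 0.041 and 0.049 m), for 0.1 s.
At the end, for the whole second after the job is handed in: The tab is in (beyond 8 mm); the cover lies still and flat (0.06 rad) on the deck (within 4 mm in height, 10 mm of the centre line), its origin beyond x = +40 mm in the unit's frame, so the filter is fully open; no bystander is over 30 mm from its start (all of step 2 and angle between cover's own z axis and vertical below 0.06 rad and linear speed of cover below 0.01 m/s and value of joint tab above 0.008 m and distance of each of jar_yellow, jar_green, squeeze, mug, brush, spare, pot_red from where it was at the start of the episode below 0.03 m); the robot touches nothing.
It fails at once if the cover is lifted more than 8 mm off the deck or tipped beyond 0.2 rad (z of cover in the frame of unit above 0.053 m or angle between cover's own z axis and vertical above 0.2 rad).
It fails at once if a bystander is moved more than 30 mm (distance of any of jar_yellow, jar_green, squeeze, mug, brush, spare, pot_red from where it was at the start of the episode above 0.03 m).
It also fails if it takes over 40 s, if anything falls off the work surface, if the arm or the gripper's body presses on something with over 40 N, if the wrist force passes 120 N, or if a joint passes its speed limit or range.

## Working session

There is one attempt and no reset: what is moved stays moved. The work goes in short steps, Python scripts to look and compute and a tool call to move; the robot and the scene stay as the last step left them, time stands still between calls to the robot, and variables do not carry over. Pictures are saved under pics/ and viewed, and the job is handed in when it is done.

Besides the shell and the picture viewer there is one more tool, called after "Call:" as name(argument=value, ...) on one line, values as JSON. apply_moves: Moves the arm, as the interface text tells. Its arguments: {"type":"object","properties":{"steps":{"type":"array"}},"required":["steps"]}

```bash
ls; mkdir -p pics
cat > h.py <<'E'
import numpy as np,cv2
from scipy.spatial.transform import Rotation as R
from bench import telemetry,get_image,workorder,nets,arm
E
python3 - <<'E'
from h import *
s=telemetry.read_state();print(s)
print(arm.nose_length)
for n in("top","side"):
    p=get_image(n);cv2.imwrite(f"pics/{n}0.png",p["frame"]);print(n,{k:v for k,v in p.items() if k!="frame"})
    for l in["tab_top","cover_rib","cover","filter_mid","end_stop","unit","jar_yellow","jar_green","squeeze","mug"]:
        print(l,[(np.round(d["xyz"],1),round(d["confidence"],2)) for d in nets.pinpoint(p,l)])
E
```

```text
pics
{'clock': 0.0, 'joints': array([ 1.55257257e+00,  3.85557063e-01,  6.65798044e-03, -4.98306869e-04,
       -1.19398256e+00, -2.58626371e-01]), 'joint_vel': array([ 0.00115049,  0.00068821, -0.00121787, -0.0007361 ,  0.00164679,
        0.0003474 ]), 'joint_efforts': array([-1.28809156e-04, -3.92283189e+01,  1.88396895e+01,  4.18606952e+00,
       -4.62618365e-03,  1.06455559e-05]), 'position': array([170.64721835, 600.71344405, 252.23390026]), 'ee_rot': array([-6.02700282e-01,  7.97966935e-01, -6.77425749e-04, -8.25747468e-04]), 'contact_force': array([0.0448745 , 0.17950571, 0.07601889]), 'wrist_torque': array([ 3.17400204e-02,  4.10723712e-05, -3.09232523e-03]), 'gripper_width': 85.36223609110975}
22.0
top {'fx': 569.0482534351587, 'fy': 569.0482534351587, 'cx': 320.0532107858812, 'cy': 252.05762221521255, 'origin': array([ 396.92882801,  -34.86211644, 1521.86796923]), 'orientation': array([-0.69745872,  0.71610179, -0.01960185,  0.01911371]), 'shot': 1}
tab_top [(array([535.8, -65.4,  56.1]), 0.71)]
cover_rib [(array([ 457.4, -187.1,   68.2]), 0.94), (array([537.6, -68.3,  54
[... 1030 characters left out ...]
 (array([534.4, 247.4,  22.5]), 0.59), (array([ 700.2, -415.7,   -2.2]), 0.43)]
cover [(array([485.2, 210.6,  -2.3]), 0.81), (array([ 490.7, -134.9,   49.4]), 0.78), (array([281.2, 223.6,   1.4]), 0.56)]
filter_mid []
end_stop [(array([613.6,  34. ,  47.6]), 0.89), (array([ 491.2, -130.9,   46.6]), 0.3)]
unit [(array([529.8, -74.2,   5.5]), 0.72)]
jar_yellow [(array([ 644.2, -114.8,   -1.2]), 0.83), (array([617.6,  34.9,  47.2]), 0.6)]
jar_green [(array([449.7,  18.5,  -2.3]), 0.76), (array([ 700.7, -415.1,   -1.7]), 0.68)]
squeeze [(array([454.8, 457.6,  -3.4]), 0.86)]
mug [(array([ 699. , -416.5,   -4.9]), 0.84), (array([ 461.2, -341.4,   -1.2]), 0.49), (array([531.5, -73.6,   4.2]), 0.3)]
```

View pics/top0.png

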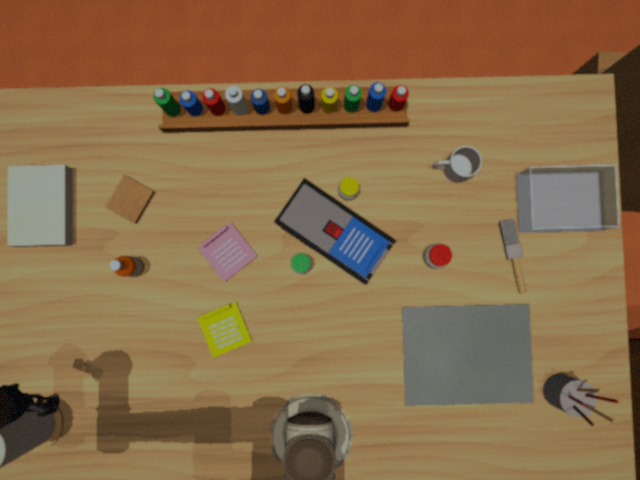

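View pics/side0.png

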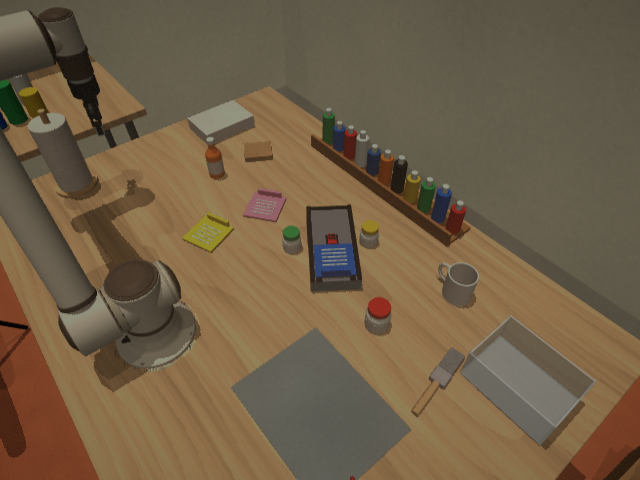

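Run:
```python
from h import *
def ray(p,uv,z):
    M=R.from_quat(p["orientation"]).as_matrix();uv=np.atleast_2d(uv).astype(float)
    d=np.c_[(uv[:,0]-p["cx"])/p["fx"],(uv[:,1]-p["cy"])/p["fy"],np.ones(len(uv))]@M.T
    return p["origin"]+d*((z-p["origin"][2])/d[:,2])[:,None]
p=get_image("top")
m=nets.outline_of(p,"unit")[0]["pixels"]
c=nets.outline_of(p,"cover")
m=m.astype(np.uint8)
for o in c: print("cov",o["confidence"],np.argwhere(o["pixels"]).mean(0)[::-1],o["pixels"].sum())
cs=np.vstack(cv2.findContours(m,cv2.RETR_EXTERNAL,cv2.CHAIN_APPROX_NONE)[0])[:,0]
for z in(57,):
    w=ray(p,cs,z)[:,:2].astype(np.float32)
    r=cv2.minAreaRect(w);print("unit rect",r)
im=cv2.resize(p["frame"][150:310,230:450],None,fx=3.6,fy=3.6,interpolation=cv2.INTER_CUBIC)
cv2.imwrite("pics/crop.png",im)
# overlay hypothesis
yaw=np.deg2rad(54.7);C=np.array([530.8,-73.7])
def proj(P):
    M=R.from_quat(p["orientation"]).as_matrix();q=(np.array(P)-p["origin"])@M
    return np.c_[q[:,0]/q[:,2]*p["fx"]+p["cx"],q[:,1]/q[:,2]*p["fy"]+p["cy"]]
f=lambda x,y,z:[*(C+[x*np.cos(yaw)-y*np.sin(yaw),x*np.sin(yaw)+y*np.cos(yaw)]),z]
im2=im.copy()
for x0,x1,y0,y1,z in[(-145,145,-70,70,57),(-15.5,22.5,-13,13,57),(-132.5,-17.5,-56,56,55),(-132.5,-122.5,-40,40,75)]:
    q=proj([f(x0,y0,z),f(x1,y0,z),f(x1,y1,z),f(x0,y1,z)])
    cv2.polylines(im2,[np.int32(((q-[230,150]+.5)*3.6))],True,(0,255,0),1)
cv2.imwrite("pics/ov.png",im2)
s=telemetry.read_state();print(R.from_quat(s["ee_rot"]).as_matrix().round(3),s["position"])
```

```text
cov 0.87 [227.37432868 251.76315789] 1862
cov 0.81 [224.53720317 329.87757256] 1895
cov 0.76 [359.18792651 247.48713911] 1905
cov 0.48 [322.92154481 223.58173427] 4117
unit rect ((530.1061401367188, -75.40675354003906), (290.38299560546875, 142.94386291503906), 54.16993713378906)
[[-0.273 -0.962  0.   ]
 [-0.962  0.273 -0.   ]
 [ 0.    -0.    -1.   ]] [170.7646156  601.21275595 253.31035781]
```

View pics/ov.png

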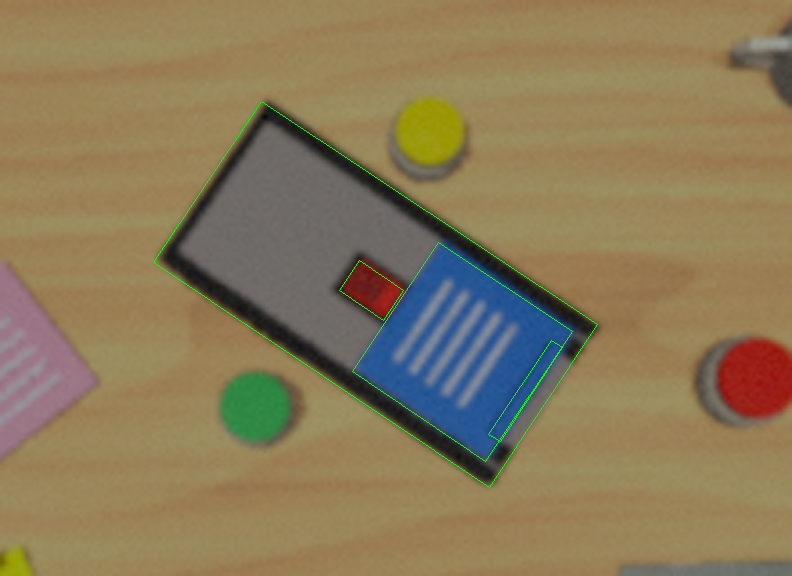

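Call:
apply_moves(steps=[{"hand": 0, "xyz": [54.4, -53.3, 0], "delta_rot": [0, 0, 1.913]}, {"hand": 0, "xyz": [54.4, -53.3, 0], "delta_rot": [0, 0, 1.913]}, {"hand": 0, "xyz": [54.4, -53.3, 0], "delta_rot": [0, 0, 1.913]}, {"hand": 0, "xyz": [54.4, -53.3, 0], "delta_rot": [0, 0, 1.913]}, {"hand": 0, "xyz": [54.4, -53.3, 0], "delta_rot": [0, 0, 1.913]}, {"hand": 0, "xyz": [54.4, -53.3, 0], "delta_rot": [0, 0, 1.913]}, {"hand": 0, "xyz": [54.4, -53.3, 0], "delta_rot": [0, 0, 1.913]}, {"hand": 0, "xyz": [54.4, -53.3, 0], "delta_rot": [0, 0, 1.913]}, {"hand": 0, "xyz": [54.4, -53.3, 0], "delta_rot": [0, 0, 1.913]}, {"hand": 0, "xyz": [54.4, -53.3, 0], "delta_rot": [0, 0, 1.913]}, {"hand": 0, "xyz": [54.4, -53.3, 0], "delta_rot": [0, 0, 1.913]}, {"hand": 0, "xyz": [54.4, -53.3, 0], "delta_rot": [0, 0, 1.913]}])

```text
clock: 2.25
position: [410.3, 160.1, 253.9]
ee_rot: [0.106, 0.994, 0.001, 0.001]
contact_force: [0.9, 1.0, -0.1]
gripper_width: -0.3
```

```bash
cat > t.py <<'E'
from h import *
s=telemetry.read_state();r=R.from_quat(s["ee_rot"]);M=r.as_matrix()
yaw=np.deg2rad(54.6);C=np.array([530.6,-74.3]);c,sn=np.cos(yaw),np.sin(yaw)
W=np.array([[-sn,c,0],[c,sn,0],[0,0,-1]]).T
d=s["position"][:2]-C
print("t",s["clock"],"pos",s["position"].round(1),"unit xy",(d[0]*c+d[1]*sn).round(1),(-d[0]*sn+d[1]*c).round(1),"tip z",(s["position"][2]-22).round(1),"F",s["contact_force"].round(1),"w",s["gripper_width"],"joints",s["joints"].round(2))
print("rot to go",(r.inv()*R.from_matrix(W)).as_rotvec().round(4))
T=np.array([*(C+8.5*np.array([c,sn])),s["position"][2]])
print("to tab cm",(M.T@(T-s["position"])/10).round(2))
E
python3 t.py
```

```text
t 2.25 pos [410.3 160.1 253.9] unit xy 121.4 233.9 tip z 231.9 F [ 0.9  1.  -0.1] w -0.28842579198384855 joints [ 0.74  0.06 -0.42  0.   -1.09 -0.96]
rot to go [0.0013 0.0007 0.4064]
to tab cm [-1.702e+01 -1.962e+01 -1.000e-02]
```

Call:
apply_moves(steps=[{"hand": 0, "xyz": [-17, -19.6, 0], "delta_rot": [0, 0, 0.406]}, {"hand": 0, "xyz": [-17, -19.6, 0], "delta_rot": [0, 0, 0.406]}, {"hand": 0, "xyz": [-17, -19.6, 0], "delta_rot": [0, 0, 0.406]}, {"hand": 0, "xyz": [-17, -19.6, 0], "delta_rot": [0, 0, 0.406]}, {"hand": 0, "xyz": [-17, -19.6, 0], "delta_rot": [0, 0, 0.406]}, {"hand": 0, "xyz": [-17, -19.6, 4], "delta_rot": [0, 0, 0.406]}, {"hand": 0, "xyz": [-17, -19.6, 8], "delta_rot": [0, 0, 0.406]}, {"hand": 0, "xyz": [-17, -19.6, 12], "delta_rot": [0, 0, 0.406]}, {"hand": 0, "xyz": [-17, -19.6, 14], "delta_rot": [0, 0, 0.406]}, {"hand": 0, "xyz": [-17, -19.6, 14], "delta_rot": [0, 0, 0.406]}, {"hand": 0, "xyz": [-17, -19.6, 14], "delta_rot": [0, 0, 0.406]}, {"hand": 0, "xyz": [-17, -19.6, 14], "delta_rot": [0, 0, 0.406]}])

```text
clock: 3.25
position: [537.7, -64.3, 115.4]
ee_rot: [0.301, 0.954, 0.0, 0.002]
contact_force: [-0.3, -0.2, 0.4]
gripper_width: -0.3
```

```bash
python3 t.py
```

```text
t 3.25 pos [537.7 -64.3 115.4] unit xy 12.3 -0.0 tip z 93.4 F [-0.3 -0.2  0.4] w -0.30260513287110435 joints [ 0.18  0.39 -0.38  0.   -0.8  -0.79]
rot to go [0.0018 0.0031 0.0072]
to tab cm [ 0.01 -0.38 -0.  ]
```

Call:
apply_moves(steps=[{"hand": 0, "xyz": [0, -0.4, 1.5], "delta_rot": [0, 0, 0.007]}, {"hand": 0, "xyz": [0, -0.4, 2.8], "delta_rot": [0, 0, 0.007]}, {"hand": 0, "xyz": [0, -0.4, 3.2], "delta_rot": [0, 0, 0.007]}, {"hand": 0, "xyz": [0, -0.4, 3.5], "delta_rot": [0, 0, 0.007]}, {"hand": 0, "xyz": [0, -0.4, 3.8], "delta_rot": [0, 0, 0.007]}, {"hand": 0, "xyz": [0, -0.4, 4.0], "delta_rot": [0, 0, 0.007]}, {"hand": 0, "xyz": [0, -0.4, 4.2], "delta_rot": [0, 0, 0.007]}, {"hand": 0, "xyz": [0, -0.4, 4.4], "delta_rot": [0, 0, 0.007]}, {"hand": 0, "xyz": [0, -0.4, 4.4], "delta_rot": [0, 0, 0.007]}])

```text
clock: 4.0
position: [535.1, -67.6, 69.9]
ee_rot: [0.304, 0.953, 0.001, 0.001]
contact_force: [2.3, 0.6, 2.9]
gripper_width: 0.1
```

```bash
python3 t.py
```

```text
t 4.0 pos [535.1 -67.6  69.9] unit xy 8.1 0.2 tip z 47.9 F [2.3 0.6 2.9] w 0.10330611691723368 joints [ 0.18  0.45 -0.43  0.   -0.69 -0.79]
rot to go [ 0.0021  0.0024 -0.0006]
to tab cm [-0.02  0.04  0.  ]
```

Force of 2.9 N while pressing; tip at 48. Go on in small steps until the stop shows in the force.

Call:
apply_moves(steps=[{"hand": 0, "xyz": [0, 0, 0.1], "delta_rot": [0, 0, 0]}, {"hand": 0, "xyz": [0, 0, 0.2], "delta_rot": [0, 0, 0]}, {"hand": 0, "xyz": [0, 0, 0.2], "delta_rot": [0, 0, 0]}, {"hand": 0, "xyz": [0, 0, 0.2], "delta_rot": [0, 0, 0]}])

```text
clock: 4.33
position: [535.1, -67.6, 69.0]
ee_rot: [0.304, 0.953, 0.0, 0.001]
contact_force: [-0.7, 2.3, 10.6]
gripper_width: -0.1
```

```bash
python3 t.py
```

```text
t 4.3333 pos [535.1 -67.6  69. ] unit xy 8.1 0.2 tip z 47.0 F [-0.7  2.3 10.6] w -0.13316829745773728 joints [ 0.18  0.45 -0.43  0.   -0.69 -0.79]
rot to go [ 0.0018  0.0025 -0.0002]
to tab cm [-0.02  0.04  0.  ]
```

Call:
apply_moves(steps=[{"hand": 0, "xyz": [0, 0, -3], "delta_rot": [0, 0, 0]}, {"hand": 0, "xyz": [0, 0, -6], "delta_rot": [0, 0, 0]}, {"hand": 0, "xyz": [0, -4, -7], "delta_rot": [0, 0, 0]}, {"hand": 0, "xyz": [0, -8, -7], "delta_rot": [0, 0, 0]}, {"hand": 0, "xyz": [0, -12, -7], "delta_rot": [0, 0, 0]}, {"hand": 0, "xyz": [0, -16, -7], "delta_rot": [0, 0, 0]}, {"hand": 0, "xyz": [0, -17.5, -7], "delta_rot": [0, 0, 0]}, {"hand": 0, "xyz": [0, -17.5, -7], "delta_rot": [0, 0, 0]}, {"hand": 0, "xyz": [0, -17.5, -7], "delta_rot": [0, 0, 0]}])

```text
clock: 5.08
position: [431.0, -211.0, 136.9]
ee_rot: [0.306, 0.952, -0.0, -0.001]
contact_force: [0.6, 0.3, -0.5]
gripper_width: -0.2
```

```bash
python3 t.py
python3 - <<'E'
from h import *
for n,(x,y) in dict(top=(250,150),side=(260,180)).items():
    p=get_image(n);cv2.imwrite(f"pics/{n}1.png",cv2.resize(p["frame"][y:y+150,x:x+190],None,fx=4,fy=4,interpolation=cv2.INTER_CUBIC))
    for l in["cover_rib","tab_top"]:
        print(n,l,[(np.round(d["xyz"],1),round(d["confidence"],2)) for d in nets.pinpoint(p,l)])
E
```

```text
t 5.0833 pos [ 431.  -211.   136.9] unit xy -169.1 1.9 tip z 114.9 F [ 0.6  0.3 -0.5] w -0.2217985535014607 joints [-0.12  0.27 -0.5  -0.   -0.81 -0.51]
rot to go [-0.0008 -0.0016 -0.0035]
to tab cm [-1.300e-01  1.776e+01 -1.000e-02]
top cover_rib [(array([337.9, 244.3,  21.9]), 0.97), (array([532.7, 243.3,  18.3]), 0.86)]
top tab_top [(array([538.5, -67.1,  45. ]), 0.48)]
side cover_rib [(array([535.3, 246.9,  20.8]), 0.66), (array([337.3, 244.8,  22.2]), 0.59), (array([ 453.7, -183.9,   66.4]), 0.57)]
side tab_top [(array([ 452. , -552.5,    2.4]), 0.6)]
```

View pics/side1.png

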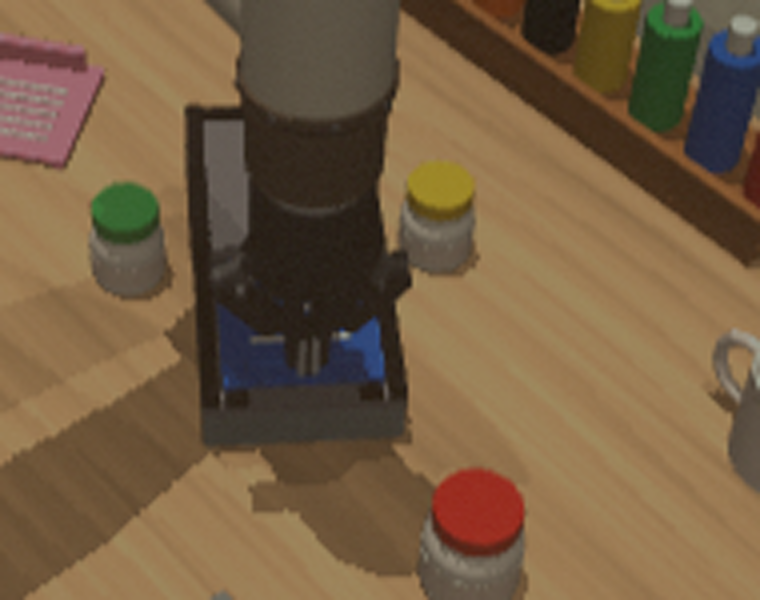

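View pics/top1.png

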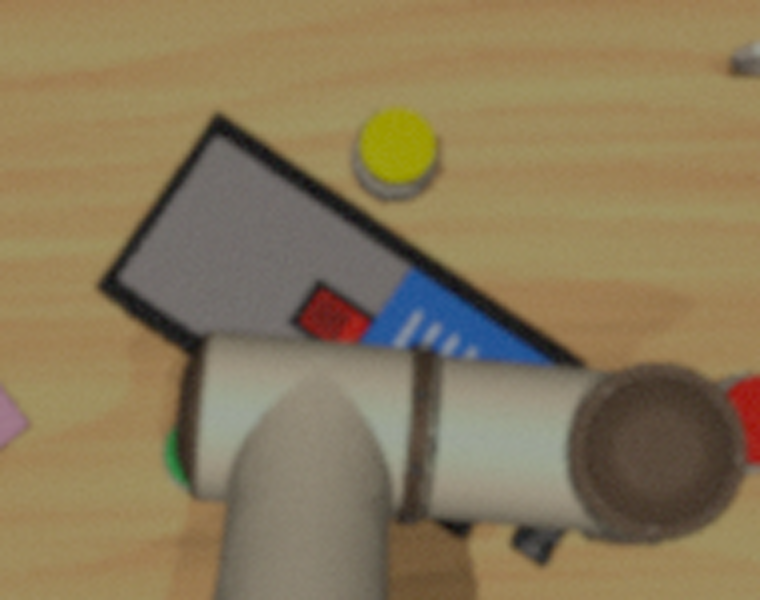

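Call:
apply_moves(steps=[{"hand": 0, "xyz": [-0.1, 0, 3], "delta_rot": [0, 0, 0]}, {"hand": 0, "xyz": [-0.1, 0, 5], "delta_rot": [0, 0, 0]}, {"hand": 0, "xyz": [-0.1, 0, 5.7], "delta_rot": [0, 0, 0]}, {"hand": 0, "xyz": [-0.1, 0, 5.7], "delta_rot": [0, 0, 0]}, {"hand": 0, "xyz": [-0.1, 0, 5.7], "delta_rot": [0, 0, 0]}])

```text
clock: 5.8
position: [433.6, -210.9, 80.5]
ee_rot: [0.304, 0.953, -0.0, -0.0]
contact_force: [0.8, -0.1, -0.2]
gripper_width: -0.3
```

```bash
python3 t.py
```

```text
t 5.8 pos [ 433.6 -210.9   80.5] unit xy -167.5 -0.1 tip z 58.5 F [ 0.8 -0.1 -0.2] w -0.3254282989238854 joints [-0.11  0.36 -0.56  0.   -0.66 -0.5 ]
rot to go [-0.0004  0.0001 -0.0001]
to tab cm [ 1.00e-02  1.76e+01 -1.00e-02]
```

Call:
apply_moves(steps=[{"hand": 0, "xyz": [0, 1, 0], "delta_rot": [0, 0, 0]}, {"hand": 0, "xyz": [0, 1.7, 0], "delta_rot": [0, 0, 0]}, {"hand": 0, "xyz": [0, 2.1, 0], "delta_rot": [0, 0, 0]}, {"hand": 0, "xyz": [0, 2.5, 0], "delta_rot": [0, 0, 0]}, {"hand": 0, "xyz": [0, 3.0, 0], "delta_rot": [0, 0, 0]}, {"hand": 0, "xyz": [0, 3.5, 0], "delta_rot": [0, 0, 0]}, {"hand": 0, "xyz": [0, 4.0, 0], "delta_rot": [0, 0, 0]}, {"hand": 0, "xyz": [0, 4.5, 0], "delta_rot": [0, 0, 0]}, {"hand": 0, "xyz": [0, 5.0, 0], "delta_rot": [0, 0, 0]}])

```text
clock: 6.55
position: [462.2, -170.0, 80.3]
ee_rot: [0.305, 0.952, -0.0, -0.0]
contact_force: [-1.2, -2.2, 2.8]
gripper_width: -0.0
```

```bash
python3 t.py;  python3 - <<'E'
from h import *
for n,(x,y) in dict(side=(260,180)).items():
    p=get_image(n);cv2.imwrite(f"pics/{n}2.png",cv2.resize(p["frame"][y:y+150,x:x+190],None,fx=4,fy=4,interpolation=cv2.INTER_CUBIC))
E
```

```text
t 6.55 pos [ 462.2 -170.    80.3] unit xy -117.6 0.4 tip z 58.3 F [-1.2 -2.2  2.8] w -0.020949370361022818 joints [-0.02  0.37 -0.53  0.   -0.67 -0.6 ]
rot to go [-0.0003 -0.0002 -0.0012]
to tab cm [-0.02 12.61 -0.  ]
```

View pics/side2.png

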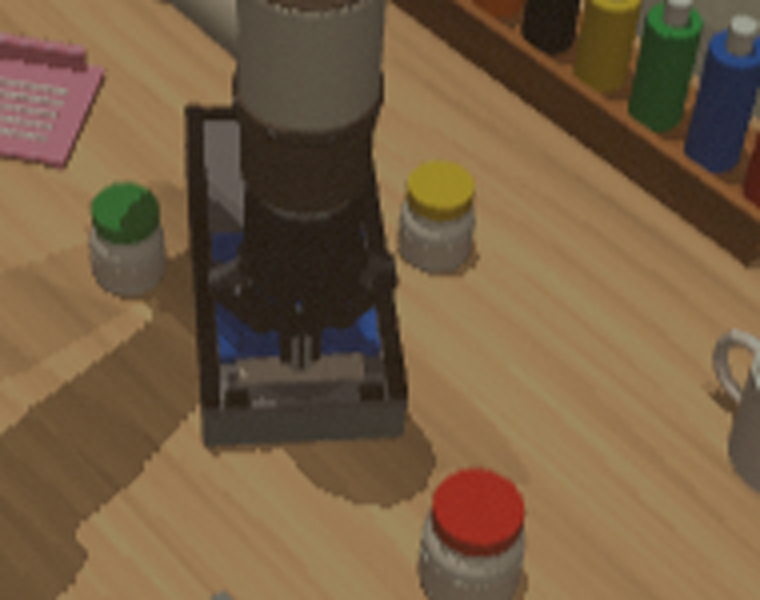

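Call:
apply_moves(steps=[{"hand": 0, "xyz": [0, 0.6, 0], "delta_rot": [0, 0, 0]}, {"hand": 0, "xyz": [0, 1.4, 0], "delta_rot": [0, 0, 0]}, {"hand": 0, "xyz": [0, 2.2, 0], "delta_rot": [0, 0, 0]}, {"hand": 0, "xyz": [0, 3.0, 0], "delta_rot": [0, 0, 0]}, {"hand": 0, "xyz": [0, 3.8, 0], "delta_rot": [0, 0, 0]}, {"hand": 0, "xyz": [0, 4.6, 0], "delta_rot": [0, 0, 0]}, {"hand": 0, "xyz": [0, 5.4, 0], "delta_rot": [0, 0, 0]}, {"hand": 0, "xyz": [0, 6.2, 0], "delta_rot": [0, 0, 0]}, {"hand": 0, "xyz": [0, 6.8, 0], "delta_rot": [0, 0, 0]}, {"hand": 0, "xyz": [0, 7.2, 0], "delta_rot": [0, 0, 0]}, {"hand": 0, "xyz": [0, 7.5, 0], "delta_rot": [0, 0, 0]}])

```text
clock: 7.52
position: [505.9, -108.7, 80.2]
ee_rot: [0.304, 0.953, -0.0, -0.0]
contact_force: [-1.5, -2.1, 0.5]
gripper_width: -0.3
```

```bash
python3 t.py
```

```text
t 7.5167 pos [ 505.9 -108.7   80.2] unit xy -42.3 0.2 tip z 58.2 F [-1.5 -2.1  0.5] w -0.2894862066275807 joints [ 0.1   0.4  -0.47 -0.   -0.69 -0.72]
rot to go [-0.     -0.0001 -0.0008]
to tab cm [-0.02  5.08 -0.  ]
```

Call:
apply_moves(steps=[{"hand": 0, "xyz": [0, 0.5, 0], "delta_rot": [0, 0, 0]}, {"hand": 0, "xyz": [0, 1.1, 0], "delta_rot": [0, 0, 0]}, {"hand": 0, "xyz": [0, 1.7, 0], "delta_rot": [0, 0, 0]}, {"hand": 0, "xyz": [0, 2.3, 0], "delta_rot": [0, 0, 0]}, {"hand": 0, "xyz": [0, 2.9, 0], "delta_rot": [0, 0, 0]}, {"hand": 0, "xyz": [0, 3.4, 0], "delta_rot": [0, 0, 0]}, {"hand": 0, "xyz": [0, 3.8, 0], "delta_rot": [0, 0, 0]}, {"hand": 0, "xyz": [0, 4.0, 0], "delta_rot": [0, 0, 0]}, {"hand": 0, "xyz": [0, 4.0, 0], "delta_rot": [0, 0, 0]}, {"hand": 0, "xyz": [0, 4.0, 0], "delta_rot": [0, 0, 0]}])

```text
clock: 8.35
position: [529.3, -76.4, 80.5]
ee_rot: [0.304, 0.953, 0.0, 0.0]
contact_force: [-0.6, -0.6, 0.2]
gripper_width: 0.3
```

```bash
python3 t.py
```

```text
t 8.35 pos [529.3 -76.4  80.5] unit xy -2.5 -0.1 tip z 58.5 F [-0.6 -0.6  0.2] w 0.279043316877683 joints [ 0.16  0.43 -0.43 -0.   -0.71 -0.78]
rot to go [ 0.0008  0.0008 -0.0008]
to tab cm [0.01 1.1  0.  ]
```

Back off first (away from the rib), then rise and clear the view.

Call:
apply_moves(steps=[{"hand": 0, "xyz": [0, -1.5, 0], "delta_rot": [0, 0, 0]}, {"hand": 0, "xyz": [0, -3, 0], "delta_rot": [0, 0, 0]}, {"hand": 0, "xyz": [0, -4, -3], "delta_rot": [0, 0, 0]}, {"hand": 0, "xyz": [0, -6, -7], "delta_rot": [0, 0, 0]}, {"hand": 0, "xyz": [0, -10, -9], "delta_rot": [0, 0, 0]}, {"hand": 0, "xyz": [0, -14, -10], "delta_rot": [0, 0, 0]}, {"hand": 0, "xyz": [0, -18, -11], "delta_rot": [0, 0, 0]}, {"hand": 0, "xyz": [0, -22, -11], "delta_rot": [0, 0, 0]}, {"hand": 0, "xyz": [0, -25, -11], "delta_rot": [0, 0, 0]}, {"hand": 0, "xyz": [0, -25, -11], "delta_rot": [0, 0, 0]}, {"hand": 0, "xyz": [0, -25, -11], "delta_rot": [0, 0, 0]}, {"hand": 0, "xyz": [0, -25, -11], "delta_rot": [0, 0, 0]}])

```text
clock: 9.35
position: [383.0, -280.6, 190.4]
ee_rot: [0.305, 0.952, 0.0, 0.0]
contact_force: [0.1, 0.7, -0.4]
gripper_width: -0.2
```

```bash
python3 t.py;  python3 - <<'E'
from h import *
c,s=np.cos(np.deg2rad(54.6)),np.sin(np.deg2rad(54.6))
for n,(x,y) in dict(side=(260,180),top=(250,150)).items():
    p=get_image(n);cv2.imwrite(f"pics/{n}3.png",cv2.resize(p["frame"][y:y+150,x:x+190],None,fx=4,fy=4,interpolation=cv2.INTER_CUBIC))
    for l in["cover_rib","cover","filter_mid","jar_yellow","jar_green","pot_red","mug","squeeze"]:
        for d in nets.pinpoint(p,l)[:3]:
            q=np.array(d["xyz"]);e=q[:2]-[530.6,-74.3]
            print(n,l,q.round(),"unit",round(e@[c,s],1),round(e@[-s,c],1),round(d["confidence"],2))
E
```

```text
t 9.35 pos [ 383.  -280.6  190.4] unit xy -253.7 0.8 tip z 168.4 F [ 0.1  0.7 -0.4] w -0.2034571081547014 joints [-0.29  0.19 -0.44 -0.   -0.94 -0.33]
rot to go [ 0.0002  0.0002 -0.0027]
to tab cm [-1.000e-02  2.622e+01  1.000e-02]
side cover_rib [337. 242.  21.] unit 145.3 341.2 0.95
side cover_rib [534. 248.  21.] unit 264.9 183.8 0.83
side cover_rib [536. -72.  69.] unit 5.0 -2.7 0.8
side cover [282. 224.   4.] unit 98.5 375.5 0.92
side cover [490. 209.  -1.] unit 207.4 197.6 0.91
side cover [572. -19.  49.] unit 69.1 -1.8 0.82
side filter_mid [ 487. -136.   44.] unit -75.2 -0.1 0.92
side jar_yellow [ 643. -117.   -1.] unit 30.2 -116.8 0.75
side jar_yellow [454. 461.  -4.] unit 392.3 372.6 0.58
side jar_green [454.  18.   1.] unit 30.5 115.6 0.57
side pot_red [ 460. -340.    1.] unit -257.4 -95.7 0.89
side pot_red [537. -71.  67.] unit 6.4 -2.9 0.55
side mug [ 701. -414.   -2.] unit -177.7 -335.6 0.82
side squeeze [454. 457.  -5.] unit 388.3 370.1 0.6
top cover_rib [538. -72.  71.] unit 6.2 -4.8 0.87
top cover_rib [538. 242.  20.] unit 261.5 177.4 0.85
top cover_rib [336. 243.  26.] unit 145.8 343.0 0.58
top cover [490. 208.  -2.] unit 206.5 196.8 0.98
top cover [280. 224.   3.] unit 98.2 377.6 0.73
top cover [570. -19.  44.] unit 67.9 -0.4 0.67
top filter_mid [ 488. -135.   45.] unit -74.1 0.2 0.65
top jar_yellow [ 648. -117.    0.] unit 33.1 -120.3 0.72
top jar_green [460. 458.   2.] unit 393.4 366.0 0.61
top jar_green [449.  13.   2.] unit 23.9 117.3 0.57
top pot_red [ 459. -341.    2.] unit -258.4 -96.3 0.8
top mug [632. 475.  -4.] unit 506.4 235.2 0.66
top mug [ 697. -413.    1.] unit -179.3 -331.8 0.56
top squeeze [456. 456.   3.] unit 389.3 367.6 0.57
```

View pics/side3.png

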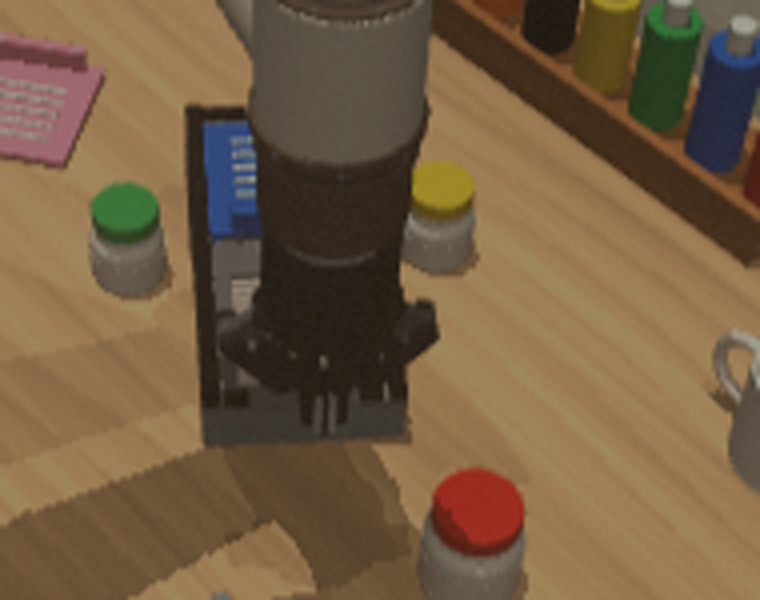

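View pics/top3.png

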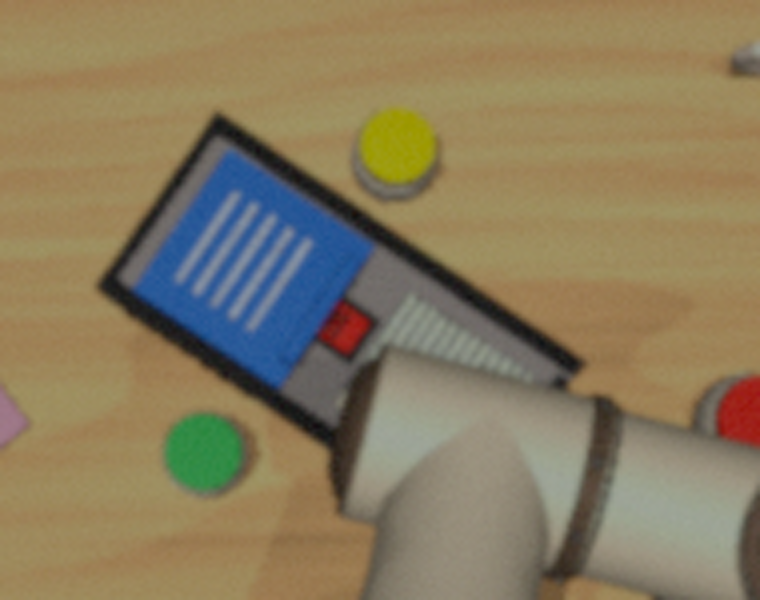

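The top picture shows the cover lying flat between the rails, short of the end stop. The red tab sits sunken at (345,325), the filter is open, and the jars have not moved. Handing in.

Run:
```python
from h import *
print(workorder.job_done())
```

```text
the job is handed in; nothing more can be done
None
```

I pressed the red tab all the way in with the shut fingertips. I then pushed the blue cover by its rib along the rails, over the tab, backed off and handed the job in at about 9.5 s on the robot's clock.

- **Tab:** the fingertips stopped at z = 47 mm with the force rising to about 10 N, which puts the tab on its stop. It still looked sunken in the last top picture. I did not measure it again after the cover passed over it.
- **Cover:** the networks put its origin at about x = +68 mm in the unit's frame, 0 to 2 mm off the centre line and at deck height (44–49 mm). The filter's middle now shows where it should be. In the last picture it looks flat; I did not measure its tilt.
- **Bystanders:** the yellow and green jars, mug and squeeze bottle read within about 5 mm of where they were at the start. The red pot has no starting reading, but I saw no change in the pictures. I did not measure the brush or the spare filter; the arm did not go near where I saw the brush.
- **Robot:** it was clear of everything at hand-in, with the wrist force near zero.

The side camera's reading of the tab failed because the arm was in the way. Some low-confidence network readings landed on other things, such as look-alike covers and the green jar being read at the squeeze bottle. I discarded those.

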